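Wedge the tube rack tight in its tray

ROBOT

A 6-joint arm with a two-finger parallel gripper is mounted at the origin on the work surface. World frame = base frame: x ahead of the robot, y to its left, z up, the work surface at z = 0. Lengths are in m, angles in rad, forces in N, time in s.
With the tool pointing down it reaches from about 0.325 to 0.775 m from the base axis. Payload 9.3 kg.
Tool frame: the origin (TCP) lies midway between the tips of the shut fingers; the grasp point (between the pads) lies 19 mm behind it (hold_point_z is the z of the grasp point in the tool frame, in m); z points along the fingers, y is the direction in which the jaws open and shut (so a half turn about z gives the same grasp; the last joint's range is limited). The gripper opens to 85 mm and grips with 20 to 120 N. Pads are 22 mm wide; open, the fingers measure 114 mm over their backs; the gripper's body (76 mm by 85 mm) begins 54 mm behind the grasp point. The pads swing forward as they close: fully open they stand 13 mm farther back than shut.
Start: joints at [1.157, 0.259, 0.021, 1.334, 0, 1.418], TCP at [0.142, 0.531, 0.231] pointing down, gripper open.
Joint ranges: [-3.04, 3.04], [-0.91, 1.82], [-1.04, 1.36], [-1.92, 1.95], [-1.52, 1.45], [-3.14, 3.14]. Speed limits (rad/s): [2.22, 2.22, 2.79, 3.14, 3.14, 3.14].

INTERFACE

Orientations are given as a 3x3 rotation matrix whose columns are the frame's x, y, z axes.
In Python, from rig import read_state, snapshot, camera_params, close_job, hold_point_z gives the robot as it stands.
- The arm moves only by the shell command python3 -m inch 'ROWS' [OPENING]. ROWS is JSON, a list of rows, each a list of 6 numbers: the shift along the tool's x, y, z in m, then the turn, a rotation vector about the tool's x, y, z in rad. A call has 1 to 10 rows; each row shifts and turns the commanded pose from where the row before left it, along the tool's axes as they then stand; what a row does not reach is not made up. A row lasts 1/10 s, in which the tool goes at most 50 mm and 8.59 degrees, less where a joint would pass 70% of its speed; a pose out of reach is approached as far as the arm can. A call with a gripper value outside its range is refused whole. OPENING is the opening in per cent of the stroke, from 0 (shut) to 100 (fully open), set as the call begins (- or left out, the last holds). The fingers move at their own pace and stop on an object; the grip force is fixed at half the most. Time passes only in rows, so rows that do not move let the fingers close. It gives the time, the measured TCP pose, the force and the opening at its end, in the units of the state.
- read_state(): the state, without advancing time (a new reading comes with each control period).
- snapshot(name): name is "side" or "top"; returns (picture, depth): 384x512x3 uint8, red, green, blue; 384x512 float32, m along the optical axis (not along the pixel's ray), 0 where there is no reading.
- camera_params(name): a dict with "mtx" (3x3 intrinsics, pixels), "k1" (the pictures are not rectified: a ray, as slopes to the right and down, at radius r is drawn at 1 + k1 r^2 times it, then the intrinsics apply), "R" (3x3) and "t" (3): a world point X has camera coordinates R X + t. Camera axes: x right, y down, z forward; pixel columns grow to the right and rows downward; lengths in m; the calibration is good to about 2 mm. A picture is of the moment at which its call begins. camera_params takes no time and is no camera call.
- close_job(): hands the job in, once; it reports no verdict.
The state is a dict: "time": time; "q": joint angles; "joint_velocities": joint speeds; "tau": joint torques, N m; "tool_pos": TCP position; "eef_rot": TCP orientation; "ft_force": force on the tool from outside, world axes, zero at the start; "torque": the same for the moment, N m; "opening": finger opening in m.
Only numpy, scipy, OpenCV 4.12 (cv2) and the standard library are available. Lean on these libraries where they do the work, as an engineer would, in place of code of your own. Each camera call takes 0.05 s, during which the arm holds its last target.

TASK

Pick up the tapered white wedge from the bench and lay it on the clamping tray with its thin end in the slot between the steel fence bar and the tube rack, flat side against the bar. Then tap or push its thick end, firmly but never hard enough to crack it, until it will go no farther and the rack is clamped tight; let go and leave the wedge there, flat on the tray. Leave the straight spacer bar and everything else where they are.

Things in the scene. Friction and masses are not known exactly. Their poses are not given: they have to be found in the camera images.
- wedge_head (a point): Loose white plastic wedge, 135 long, 40 mm tall, about 120 g, lying on the bench. Point: centre of its parallel-sided head (36 long, 24 thick, 40 mm tall), half-way up; grasp it across y. x points along the wedge to the thin end, y across, z up. The back end, to be tapped, is at x = -18 mm. The side y = -12 mm is flat all along; the +y side slopes from x = 18 to 117 mm, thinning it 1 in 7.
- wedge_tip (a point): Centre of the wedge's thin end (10 mm thick, half-way up its 40 mm height), at x = +117, y = -7 mm of the head's centre; same axes.
- slot_mouth (a point): Mouth of the slot, on the inner face of the fence bar, at the tray's upper face (15 mm above the bench). x points into the slot (the way the wedge is driven), y across it from fence bar to rack, z up. The tray's flat upper face reaches x -65 to +140, y -35 to +155 mm. The slot narrows inwards 1 in 7, like the wedge; its mouth is 14.5 to 19.5 mm wide (unknown: the bar's bolting differs) while the rack is free.
- fence: Fixed steel fence bar 120 x 22 x 40 mm, on the tray. Origin and axes as slot_mouth; it fills x 0 to 120, y -22 to 0, z 0 to 40 mm. With its flat side along the bar the wedge meets the rack when its thin end is 30 to 68 mm in, and must then be driven about 35 mm more, to a depth that only the force tells. Its back end then still sticks out 32 to 70 mm.
- rack (a joint): How far the sprung white tube rack (127 x 100 mm, tube tops 60 mm above the tray, its sloped side faces the fence bar) is pushed away from the bar: 0 free, 0.005 m at its hard stop, clamped. Pushing the wedge takes about 4 to 10 N on the way; at the stop the force rises steeply. 15 to 25 N on its back end is firm enough, over 40 N too hard. It stays jammed when let go.
- spacer_mid (a point): Bystander: straight white spacer bar 130 x 24 x 40 mm, no taper, loose on the bench beside the wedge; this point is its centre, x along it. Not to be moved.
- plate: Bystander: white well plate 85 x 127 x 12 mm on the bench, origin under its centre.
- reagent: Bystander: amber jar, 54 mm wide, 100 mm tall, origin under its centre.
- flask: Bystander: conical glass flask, 84 mm wide, 134 mm tall, origin under its centre.
- tipbox: Bystander: grey box with clear lid 90 x 120 x 65 mm, origin under its centre.
- vial: Bystander: small capped vial 28 mm wide, 55 mm tall, origin under its centre.
Not all that is in view belongs to the job. Leave any green look-alike of the part that bears wedge_head alone.

How it is judged:
By the outcome, as a careful person would: the job done as asked, in the order asked, and still so for the second after the job is handed in, with the robot touching nothing.
It also fails if it takes over 69 s, if anything falls off the work surface, if the arm or the gripper's body presses on something with over 40 N, if the wrist force passes 120 N, or if a joint passes its speed limit or range.

## Working session

There is one attempt and no reset: what is moved stays moved. The work goes in short steps, Python scripts to look and compute and a shell command to move; the robot and the scene stay as the last step left them, time stands still between calls to the robot, and variables do not carry over. Pictures are saved under pics/ and viewed, and the job is handed in when it is done.

```bash
mkdir -p pics; ls; cat > h.py <<'E'
import numpy as np, cv2, pickle
from rig import *
def grab(tag):
    for n in("side","top"):
        p,d=snapshot(n); np.savez(f"{tag}_{n}.npz",p=p,d=d); cv2.imwrite(f"pics/{tag}_{n}.png",cv2.cvtColor(p,cv2.COLOR_RGB2BGR))
def load(tag,n):
    f=np.load(f"{tag}_{n}.npz"); return f['p'],f['d']
def ray(n,uv):
    c=camera_params(n); K=np.array(c['mtx']);R=np.array(c['R']);t=np.array(c['t'])
    uv=np.atleast_2d(np.array(uv,float))
    m=(uv-K[:2,2])/[K[0,0],K[1,1]]
    s=m.copy()
    for _ in range(30): s=m/(1+c['k1']*(s**2).sum(1,keepdims=True))
    d=np.c_[s,np.ones(len(s))]
    return -R.T@t, d@R, s   # origin, world dirs with cam depth 1
def plane(n,uv,z):
    o,d,_=ray(n,uv); return o+d*((z-o[2])/d[:,2])[:,None]
def deproj(n,uv,depth):
    o,d,_=ray(n,uv); return o+d*np.array(depth)[:,None]
def proj(n,X):
    c=camera_params(n); K=np.array(c['mtx']); X=np.atleast_2d(X)@np.array(c['R']).T+np.array(c['t'])
    s=X[:,:2]/X[:,2:]; s=s*(1+c['k1']*(s**2).sum(1,keepdims=True)); return s*[K[0,0],K[1,1]]+K[:2,2]
def tri(uvs,uvt):
    a,da,_=ray("side",uvs); b,db,_=ray("top",uvt); da=da[0];db=db[0]
    A=np.c_[da,-db]; l=np.linalg.lstsq(A,b-a,rcond=None)[0]
    p=a+da*l[0];q=b+db*l[1]; return (p+q)/2,np.linalg.norm(p-q)
E
python3 - <<'E'
from h import *
grab("a")
for n in("side","top"): print(n,camera_params(n))
print(read_state(),hold_point_z)
E
```

```text
pics
side {'mtx': array([[486.2551463 ,   0.        , 247.72722187],
       [  0.        , 486.2551463 , 199.34343399],
       [  0.        ,   0.        ,   1.        ]]), 'k1': 0.07075570117748617, 'R': array([[-0.95279292, -0.30304256,  0.01873137],
       [-0.19302889,  0.55696979, -0.80778988],
       [ 0.23436191, -0.77327218, -0.58917284]]), 't': array([0.46723033, 0.1545919 , 1.49442952])}
top {'mtx': array([[395.83923891,   0.        , 257.71513003],
       [  0.        , 395.83923891, 188.85201609],
       [  0.        ,   0.        ,   1.        ]]), 'k1': 0.0005077468361555218, 'R': array([[-0.00181842, -0.99999213,  0.00352597],
       [-0.99185909,  0.00135466, -0.12733307],
       [ 0.1273273 , -0.00372881, -0.99185375]]), 't': array([-0.03746826,  0.5127484 ,  1.29111605])}
{'time': 0.1, 'q': array([1.15737947e+00, 2.59166473e-01, 2.08443053e-02, 1.33373347e+00,
       1.00014839e-05, 1.41819947e+00]), 'joint_velocities': array([-0.00019807, -0.00161778,  0.00304418, -0.00050375,  0.00114285,
        0.00027616]), 'tau': array([ 6.40317419e-03, -5.56692874e+01,  3.45071626e+01,  1.16196263e-02,
       -1.72532555e-04,  7.39232377e-06]), 'tool_pos': array([0.14172524, 0.53115939, 0.23071264]), 'eef_rot': array([[-9.66178793e-01,  2.57872594e-01, -5.15075380e-04],
       [ 2.57873029e-01,  9.66178131e-01, -1.14920052e-03],
       [ 2.01307249e-04, -1.24315722e-03, -9.99999207e-01]]), 'ft_force': array([ 0.01862802, -0.15163321,  0.21203517]), 'torque': array([-0.01110297, -0.00553127,  0.05610799]), 'opening': 0.08552990581053085} -0.0187
```

View pics/a_side.png

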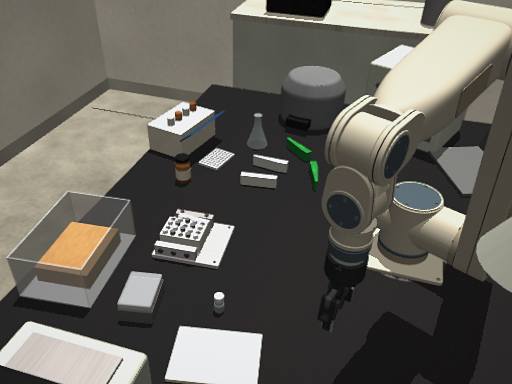

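View pics/a_top.png

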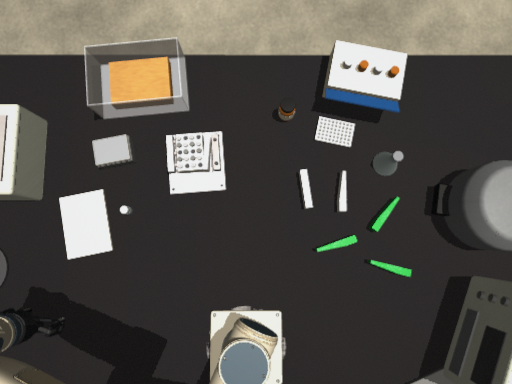

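Side view: tray with rack at about (195,235), two white bars at (258,180) and (270,163). Top view: tray at (196,162), bars at (306,188) and (342,190). I'll enlarge them.

```bash
python3 - <<'E'
from h import *
a=[cv2.imread(f"pics/a_{n}.png") for n in("top","side")]
def c(i,u,v,w,h,s): return cv2.resize(i[v:v+h,u:u+w],None,fx=s,fy=s,interpolation=cv2.INTER_CUBIC)
cv2.imwrite("pics/b1.png",np.hstack([c(a[0],160,125,75,75,5),c(a[0],290,160,65,75,5)]))
cv2.imwrite("pics/b2.png",np.hstack([c(a[1],150,200,90,75,4),c(a[1],230,140,95,75,4)]))
E
```

```text
(no output)
```

View pics/b1.png

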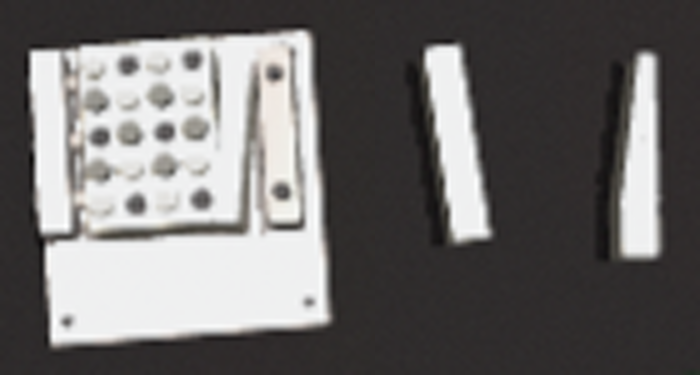

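View pics/b2.png

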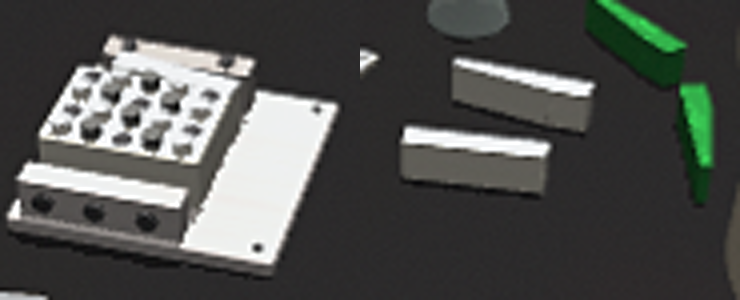

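```bash
python3 - <<'E'
from h import *
np.set_printoptions(precision=4,suppress=True)
p,d=load("a","top")
g=p.astype(int).min(2)
print("cam",-np.array(camera_params("top")['R']).T@camera_params("top")['t'])
print(g[166:216,334:352][::3])
print("fence/slot"); 
for r in range(130,196,4): print(r,g[r,196:230])
for (u,v) in [(343,205),(343,190),(306,188),(216,160),(217,145),(200,185),(205,150),(330,220),(180,185)]:
    print(u,v,deproj("top",[(u,v)],[d[v,u]]))
E
```

```text
cam [ 0.3441 -0.0333  1.346 ]
[[ 45  45  44  44  45  42  44  42  45  45  44  44  43  43  45  44  43  43]
 [ 43  45  44  43  43  45  45  43  42  46  45  44  45  44  45  44  44  43]
 [ 43  43  45  35  32  43  52  62 147 231 239 215 107  44  45  42  44  44]
 [ 43  45  44  28  21  30  64  70 218 237 239 214 107  43  44  43  43  44]
 [ 45  43  35  25  23  40  66 109 228 239 239 214 107  44  46  44  44  44]
 [ 43  43  29  23  22  59  69 176 233 239 238 239 133  42  43  44  44  43]
 [ 43  44  29  24  32  64  70 217 238 239 239 239 133  43  45  43  43  42]
 [ 43  29  24  24  49  66 108 228 239 227 236 239 134  43  42  44  45  42]
 [ 44  28  24  23  59  69 177 233 239 239 239 239 146  55  43  44  44  43]
 [ 44  28  22  34  63  70 226 239 239 239 239 239 151  59  42  45  44  44]
 [ 27  23  22  52  68 108 228 239 239 239 239 239 152  61  44  44  44  43]
 [ 28  21  22  62  70 190 234 239 239 239 239 239 170  76  43  43  42  42]
 [ 29  23  33  64  69 190 234 238 239 239 239 239 147  56  45  43  44  43]
 [ 28  23  27  62  70 191 234 239 239 239 239 239 172  77  45  45  45  43]
 [ 28  24  23  64  6
[... 2188 characters left out ...]
 [239 239 239 239 239 239 239 239 239 239 239 239 239 239 239 239 239 239
 239 239 239 240 239 239 230 198 216 236 239 160  65  44  41  42]
190 [239 239 239 239 239 239 239 239 238 235 234 227 211 202 194 182 176 167
 165 163 162 161 156 148 138 117 103  86  76  53  43  42  42  44]
194 [42 43 43 43 42 43 42 43 44 42 43 40 43 44 43 43 43 42 45 44 43 42 43 42
 43 45 42 44 42 43 43 43 42 43]
343 205 [[ 0.4572 -0.3199  0.0432]]
343 190 [[ 0.5074 -0.3219  0.0409]]
306 188 [[ 0.515  -0.1996  0.0352]]
216 160 [[0.6056 0.0995 0.0598]]
217 145 [[0.657  0.0971 0.0567]]
200 185 [[0.529  0.158  0.0108]]
205 150 [[0.6373 0.1352 0.0686]]
330 220 [[ 0.4099 -0.2835  0.0011]]
180 185 [[0.5283 0.225  0.0164]]
```

```bash
cat >> h.py <<'E'
def cross(line,lo,hi,rising,th):
    # first subpixel crossing of th in line between lo..hi scanning left to right
    for c in range(lo,hi):
        a,b=float(line[c]),float(line[c+1])
        if rising and a<th<=b or (not rising and a>=th>b): return c+(th-a)/(b-a)
    return np.nan
def fit(xs,ys):
    m=np.isfinite(ys);xs=np.array(xs,float)[m];ys=np.array(ys)[m]
    for _ in range(3):
        k=np.polyfit(xs,ys,1);r=np.abs(np.polyval(k,xs)-ys);s=r<max(2*r.std(),.15);xs,ys=xs[s],ys[s]
    return k,(np.polyval(k,xs)-ys).std()
E
python3 - <<'E'
from h import *
np.set_printoptions(precision=4,suppress=True)
p,d=load("a","top"); g=p.astype(float).min(2)
gi=np.array(g)
# wedge
def rep(name,k,s,r0,r1,z):
    P=plane("top",[(np.polyval(k,r0),r0),(np.polyval(k,r1),r1)],z); dv=P[0]-P[1]
    print(name,k,s.round(3),P[:,:2].ravel(),"ang deg",np.degrees(np.arctan2(dv[1],dv[0])).round(2)); return P
rows=range(174,209)
kr,s=fit(rows,[cross(g[r],341,350,False,141) for r in rows]); rep("wedge right",kr,s,172,210,.04)
rl=range(174,196)
kl,s=fit(rl,[cross(g[r],335,346,True,155) for r in rl]); rep("wedge left slope",kl,s,172,196,.04)
rl=range(200,209)
kh,s=fit(rl,[cross(g[r],335,346,True,155) for r in rl]); rep("head left",kh,s,200,210,.04)
for c in range(340,346): print(c, "top",cross(g[:,c],165,180,True,141),"bot",cross(g[:,c],205,216,False,155), g[206:215,c])
# spacer
# fence
rf=range(140,168)
for r in rf: pass
kL,s=fit(rf,[cross(g[r],209,214,True,(g[r,209:214].min()+226)/2) for r in rf]); rep("fence inner",kL,s,136,169,.055)
kR,s=fit(rf,[cross(g[r],216,222,False,190) for r in rf]); rep("fence outer",kR,s,136,169,.055)
for c in range(212,222): print(c,g[164:174,c],cross(g[:,c],165,174,False,140), g[130:137,c])
rr=range(140,168)
kk,s=fit(rr,[cross(g[r],204,212,False,172) for r in rr]); rep("rack slope top",kk,s,136,169,.070)
rr=range(175,188)
kk,s=fit(rr,[cross(g[r],220,228,False,141) for r in rr]); rep("tray R",kk,s,172,190,.015)
rr=range(140,188)
kk,s=fit(rr,[cross(g[r],220,228,False,141) for r in rr]); rep("tray R",kk,s,140,190,.015)
cc=list(range(175,220))
kk,s=fit(cc,[cross(g[:,c],183,196,False,141) for c in cc]); 
P=plane("top",[(175,np.polyval(kk,175)),(220,np.polyval(kk,220))],.015); print("tray near",P,np.degrees(np.arctan2(*(P[0]-P[1])[:2])))
E
```

```text
wedge right [  0.0208 342.0686] 0.052 [ 0.5682 -0.3327  0.4409 -0.3314] ang deg -0.55
wedge left slope [ -0.1164 362.0254] 0.078 [ 0.5683 -0.3205  0.4875 -0.3089] ang deg -8.19
head left [  0.0158 335.4715] 0.028 [ 0.4741 -0.3066  0.4409 -0.3062] ang deg -0.7
340 top nan bot 210.72289156626505 [234. 235. 234. 234. 215. 132.  50.  44.  45.]
341 top nan bot 210.8 [239. 239. 239. 239. 223. 138.  50.  43.  42.]
342 top 171.6 bot 210.80232558139534 [239. 239. 239. 239. 224. 138.  51.  43.  43.]
343 top 170.2391304347826 bot 210.80232558139534 [239. 239. 238. 239. 224. 138.  52.  45.  44.]
344 top 170.15625 bot 210.8 [239. 239. 239. 239. 223. 138.  51.  43.  44.]
345 top 170.50537634408602 bot 210.7840909090909 [239. 239. 238. 239. 224. 136.  46.  44.  43.]
fence inner [ -0.1017 226.0882] 0.144 [0.6882 0.1135 0.5763 0.1231] ang deg -4.93
fence outer [  0.0863 205.1386] 0.087 [0.6882 0.0981 0.5762 0.0874] ang deg 5.45
212 [152. 152. 152. 174. 182. 183. 183. 184. 228. 239.] nan [ 42.  58. 213. 239. 233. 223. 221.]
213 [206. 190. 190. 180. 156. 134. 146. 215. 237. 239.] 168.72727272727272 [ 4
[... 526 characters left out ...]
239. 239.] 169.1326530612245 [ 43. 160. 229. 237. 181. 118. 137.]
219 [204. 228. 235. 237. 219. 133.  69. 214. 239. 239.] 168.91860465116278 [ 43. 200. 237. 239. 231. 210. 220.]
220 [152. 153. 160. 147. 125.  88. 123. 222. 239. 239.] 167.3181818181818 [ 43. 211. 239. 239. 239. 236. 238.]
221 [229. 228. 228. 227. 226. 226. 229. 236. 239. 239.] nan [ 42. 140. 202. 230. 236. 237. 239.]
rack slope top [ -0.0801 220.7639] 0.066 [0.6843 0.1197 0.5736 0.1268] ang deg -3.69
tray R [  0.0427 217.2353] 0.061 [0.573  0.0745 0.5112 0.0713] ang deg 2.91
tray R [  0.0688 212.4701] 0.095 [0.6848 0.084  0.5112 0.0706] ang deg 4.39
tray near [[0.5001 0.2415 0.015 ]
 [0.5121 0.0894 0.015 ]] -4.513198569979333
```

```bash
python3 - <<'E'
from h import *
np.set_printoptions(precision=4,suppress=True)
p,d=load("a","top"); g=p.astype(float).min(2)
def rep(name,k,s,r0,r1,z):
    P=plane("top",[(np.polyval(k,r0),r0),(np.polyval(k,r1),r1)],z); dv=P[0]-P[1]
    print(name,k,s.round(3),P[:,:2].ravel(),"ang deg",np.degrees(np.arctan2(dv[1],dv[0])).round(2)); return P
rf=[r for r in range(141,168) if r not in range(160,165)]
def left(r):
    for c in range(214,208,-1):
        if g[r,c]<195: return c+(190-g[r,c])/(g[r,c+1]-g[r,c]) if g[r,c]<190 else c
    return np.nan
L=[left(r) for r in rf]; print(np.round(L,2))
kL,s=fit(rf,np.array(L)); rep("fence inner",kL,s,136,169,.055)
R=np.array([cross(g[r],216,222,False,190) for r in rf]);print(R.round(2))
# rack bottom/slope and tray visible strip
P=plane("top",[(216,169.2),(216,133),(343.5,170.2),(343,210.8)],.055);print(P)
P=plane("top",[(343.5,170.2),(342,210.8)],.04);print(P)
s_,_=load("a","side")
gs=s_.min(2).astype(int)
b=cv2.resize(cv2.cvtColor(s_[195:270,150:240],cv2.COLOR_RGB2BGR),None,fx=8,fy=8,interpolation=cv2.INTER_CUBIC); cv2.imwrite("pics/c1.png",b)
b=cv2.resize(cv2.cvtColor(s_[150:195,235:295],cv2.COLOR_RGB2BGR),None,fx=12,fy=12,interpolation=cv2.INTER_CUBIC); cv2.imwrite("pics/c2.png",b)
E
```

```text
[215.17 211.81 211.82 211.8  211.74 211.68 211.64 211.62 211.82 212.11
 212.09 212.32 212.46 212.61 212.73 212.72 212.69 212.7  212.7  213.
 213.   213.23]
fence inner [  0.0619 202.8405] 0.087 [0.6883 0.1168 0.5763 0.1086] ang deg 4.2
[217.39 217.43 217.43 217.43 217.49 217.53 217.81 218.31 218.2  218.45
 218.57 218.58 218.51 218.45 218.43 218.47 218.46 218.46 218.52 219.51
 219.6  219.52]
[[ 0.5756  0.0997  0.055 ]
 [ 0.6985  0.1011  0.055 ]
 [ 0.5717 -0.3223  0.055 ]
 [ 0.4372 -0.3167  0.055 ]]
[[ 0.5744 -0.3257  0.04  ]
 [ 0.4382 -0.3167  0.04  ]]
```

View pics/c1.png

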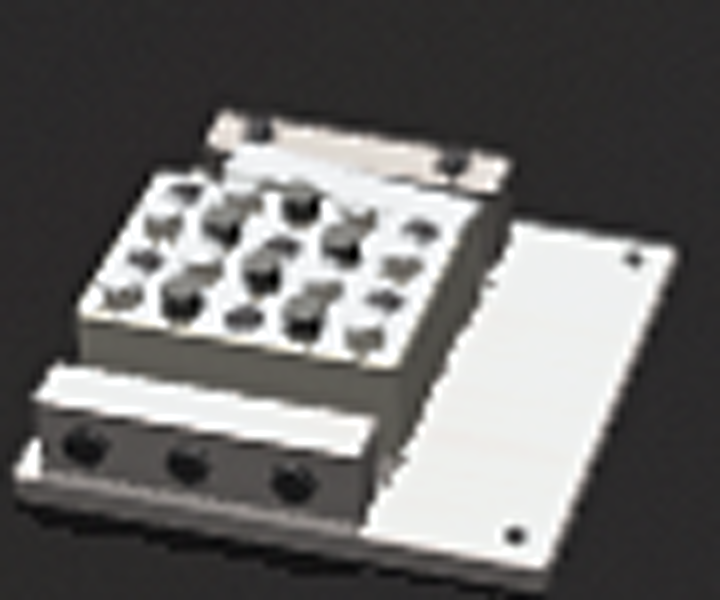

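View pics/c2.png

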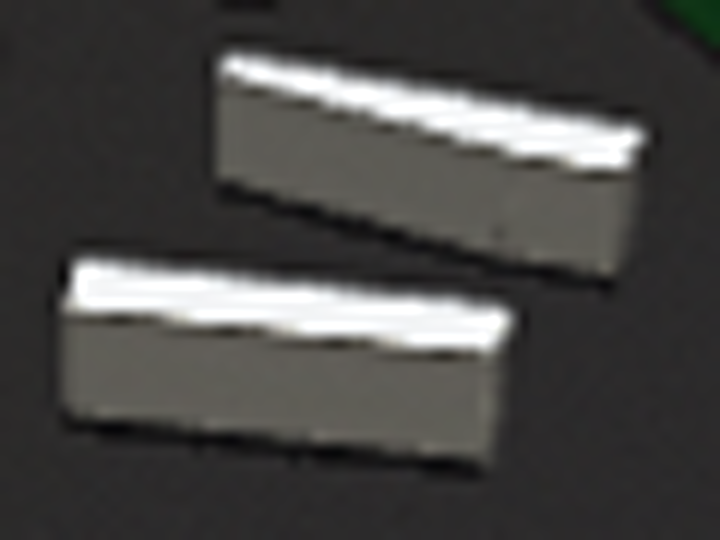

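```bash
python3 - <<'E'
from h import *
np.set_printoptions(precision=4,suppress=True)
for n,s,t in [("head back left top",(287.45,163.3),(338.8,210.8)),("head back right top",(288.4,160.7),(346.45,210.8)),("tip right top",(253.5,154.2),(345.6,170.2)),("fence front outer top",(213.0,214.6),(219.7,169.2)),("fence front inner top",(212.1,218.3),(213.3,169.2)),("tray corner",(234.3,225.2),(225.3,190)),("rack front inner top",(209.5,220.),(207.2,169.2))]:
    print(n,*tri(s,t))
print(proj("side",[[.576,.109,.055],[.576,.0875,.055],[.44,-.3062,.04],[.57,-.3327,.04]]))
E
```

```text
head back left top [ 0.4359 -0.306   0.0423] 0.004392833954661785
head back right top [ 0.4373 -0.3321  0.0381] 0.0021987195860936584
tip right top [ 0.5742 -0.3331  0.0386] 0.0007069090848299098
fence front outer top [0.5769 0.0878 0.0543] 0.002436123769297229
fence front inner top [0.5744 0.1082 0.0561] 0.0020795446658062053
tray corner [0.5119 0.0716 0.0162] 0.0017610138252911456
rack front inner top [0.5741 0.1277 0.0638] 7.54187246545555e-05
[[211.1993 218.5396]
 [213.6722 214.5202]
 [285.7675 163.5461]
 [254.4465 154.1169]]
```

```bash
python3 -m inch '[[0,0,0,0,0,-0.125],[0,0,0,0,0,-0.126],[-0.03,-0.035,0,0,0,0],[-0.03,-0.035,0,0,0,0],[-0.03,-0.035,0,0,0,0],[-0.03,-0.035,0,0,0,0],[-0.03,-0.035,0,0,0,0],[-0.03,-0.035,0,0,0,0],[-0.03,-0.035,0,0,0,0],[-0.03,-0.035,0,0,0,0]]' 80
python3 -m inch '[[-0.007,-0.045,0,0,0,0],[-0.007,-0.045,0,0,0,0],[-0.007,-0.045,0,0,0,0],[-0.007,-0.045,0,0,0,0],[-0.007,-0.045,0,0,0,0],[-0.007,-0.045,0,0,0,0],[-0.007,-0.045,0,0,0,0],[-0.007,-0.045,0,0,0,0],[-0.007,-0.045,0,0,0,0],[-0.007,-0.045,0,0,0,0]]'
```

```text
time: 1.1
tool_pos: [0.3798, 0.2474, 0.2312]
eef_rot: [[-1.0, 0.01, -0.0], [0.01, 1.0, -0.0], [0.0, -0.0, -1.0]]
ft_force: [0.2, 0.6, -0.4]
opening: 0.0684
time: 2.1
tool_pos: [0.4444, -0.2035, 0.2311]
eef_rot: [[-1.0, 0.01, -0.0], [0.01, 1.0, 0.0], [0.0, 0.0, -1.0]]
ft_force: [0.8, 0.2, 0.4]
opening: 0.0681
```

```bash
python3 -m inch '[[-0.004,-0.038,0,0,0,0],[-0.004,-0.038,0,0,0,0],[-0.004,-0.038,0.03,0,0,0],[0,0,0.04,0,0,0],[0,0,0.04,0,0,0],[0,0,0,0,0,0],[0,0,0,0,0,0]]'; python3 - <<'E'
from h import *
grab("b")
a=[cv2.imread(f"pics/b_{n}.png") for n in("top","side")]
def c(i,u,v,w,h,s): return cv2.resize(i[v:v+h,u:u+w],None,fx=s,fy=s,interpolation=cv2.INTER_CUBIC)
cv2.imwrite("pics/b3.png",np.hstack([c(a[0],270,150,100,100,4),c(a[1],220,110,100,100,4)]))
print(read_state()['tool_pos'])
E
```

```text
time: 2.8
tool_pos: [0.4555, -0.3156, 0.1218]
eef_rot: [[-1.0, 0.01, -0.001], [0.01, 1.0, 0.001], [0.001, 0.001, -1.0]]
ft_force: [0.9, 0.1, 0.9]
opening: 0.0684
[ 0.45645842 -0.31628456  0.12350807]
```

View pics/b3.png

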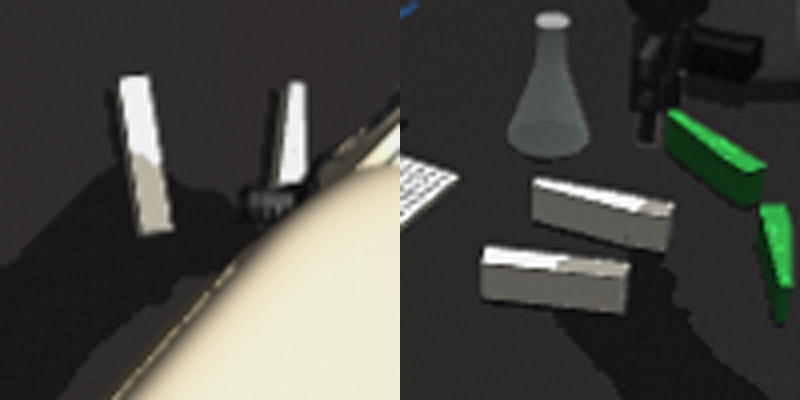

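Top view: the left finger sits beside the wedge head near (268,207). The arm hides the rest. The gripper is aligned, so I descend.

```bash
python3 -m inch '[[0,-0.003,0.04,0,0,0],[0,0,0.04,0,0,0],[0,0,0.02,0,0,0],[0,0,0.011,0,0,0],[0,0,0,0,0,0],[0,0,0,0,0,0]]'; python3 -m inch '[[0,0,0,0,0,0],[0,0,0,0,0,0],[0,0,0,0,0,0],[0,0,0,0,0,0],[0,0,0,0,0,0],[0,0,0,0,0,0]]' 0
```

```text
time: 3.5
tool_pos: [0.4565, -0.3194, 0.012]
eef_rot: [[-1.0, 0.01, 0.002], [0.01, 1.0, -0.002], [-0.002, -0.002, -1.0]]
ft_force: [0.3, 0.8, 0.6]
opening: 0.0682
time: 4.1
tool_pos: [0.4559, -0.3192, 0.0113]
eef_rot: [[-1.0, 0.01, 0.001], [0.01, 1.0, -0.001], [-0.001, -0.001, -1.0]]
ft_force: [-1.3, 0.0, 6.1]
opening: 0.0228
```

```bash
python3 -m inch '[[0,0,-0.01,0,0,0],[0,0,-0.02,0,0,0],[0,0,-0.025,0,0,0],[0,0,-0.025,0,0,0],[0,0,0,0,0,0]]'; python3 -m inch '[[0,0.02,0,0,0,0],[0,0.04,0,0,0,0],[0.003,0.048,0,0,0,0],[0.003,0.048,0,0,0,0],[0.003,0.048,0,0,0,0],[0.003,0.048,0,0,0,0],[0,0.048,0,0,0,0],[0,0.048,0,0,0,0],[0,0.048,0,0,0,0],[0,0.036,0,0,0,0]]';  python3 -m inch '[[0,0,0,0,0,-0.045],[0,0,0,0,0,-0.046],[0,0,0,0,0,0],[0,0,0,0,0,0],[0,0,0,0,0,0]]'; python3 - <<'E'
from h import *
grab("c")
a=[cv2.imread(f"pics/c_{n}.png") for n in("top","side")]
def c(i,u,v,w,h,s): return cv2.resize(i[v:v+h,u:u+w],None,fx=s,fy=s,interpolation=cv2.INTER_CUBIC)
cv2.imwrite("pics/c3.png",np.hstack([c(a[0],150,120,100,100,4),c(a[1],150,150,100,100,4)]))
s=read_state();print(s['tool_pos'],s['eef_rot'],s['ft_force'])
E
```

```text
time: 4.6
tool_pos: [0.4568, -0.3198, 0.094]
eef_rot: [[-1.0, 0.01, 0.004], [0.01, 1.0, -0.004], [-0.004, -0.004, -1.0]]
ft_force: [0.4, -0.3, -0.5]
opening: 0.0231
time: 5.6
tool_pos: [0.4459, 0.1164, 0.0896]
eef_rot: [[-1.0, 0.008, -0.002], [0.008, 1.0, 0.0], [0.002, 0.0, -1.0]]
ft_force: [0.1, -0.6, -0.5]
opening: 0.0232
time: 6.1
tool_pos: [0.4473, 0.1133, 0.09]
eef_rot: [[-0.997, -0.08, -0.001], [-0.08, 0.997, 0.0], [0.001, 0.0, -1.0]]
ft_force: [0.1, -0.2, -0.9]
opening: 0.0232
[0.44758753 0.11316878 0.09018253] [[-9.96803337e-01 -7.98939699e-02 -2.45777976e-04]
 [-7.98939815e-02  9.96803366e-01  3.77061613e-05]
 [ 2.41979819e-04  5.72218085e-05 -9.99999969e-01]] [ 0.82119963  0.15369599 -1.79035106]
```

View pics/c3.png

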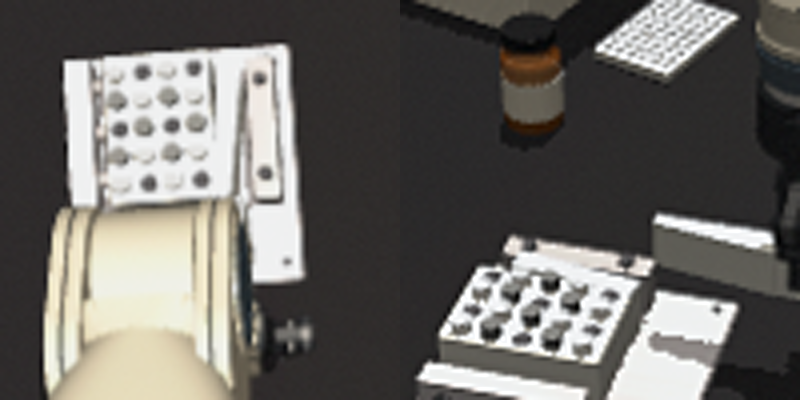

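```bash
cat >> h.py <<'E'
def wedge_pred(tcp,yaw,pts,zb):
    c,s=np.cos(yaw),np.sin(yaw); return [[tcp[0]+c*x-s*y,tcp[1]+s*x+c*y,zb+z] for x,y,z in pts]
E
python3 - <<'E'
from h import *
np.set_printoptions(precision=2,suppress=True)
s=read_state();t=s['tool_pos'];print(t)
P=wedge_pred(t,.080,[(117,-12,40),(117,-2,40),(117,-2,0),(18,12,40),(117,-12,0)] and [(.117,-.012,.04),(.117,-.002,.04),(.117,-.002,0),(.018,.012,.04)],t[2]-.0113)
print(proj("side",P))
p,d=load("c","side"); g=p.min(2).astype(int); print(g[198:226,208:222])
b=cv2.resize(cv2.cvtColor(p[190:230,200:260],cv2.COLOR_RGB2BGR),None,fx=12,fy=12,interpolation=cv2.INTER_CUBIC); cv2.imwrite("pics/c4.png",b)
E
```

```text
[0.45 0.11 0.09]
[[213.83 202.99]
 [212.89 204.91]
 [213.2  215.39]
 [243.82 212.68]]
[[ 43  42  43  42  41  41  44  42  41  42  43  40  41  43]
 [ 42  41  42  41  42  42  41  41  42  43  40  41  40  43]
 [ 41  41  42  42  42  41  41  41  41  42  41  43  43  42]
 [ 43  42  41  41  41  42  39  40  41  40  41  43  43  42]
 [ 43  41  43  43  41  39  48  38  36  36  36  38  39  39]
 [ 40  41  41  41  38  46 131 121  92  88  71  51  46  36]
 [ 42  41  42  40  37  97 248 255 231 220 186 145 137 118]
 [ 42  43  42  41  34 146 240 244 246 246 249 250 252 253]
 [ 43  42  43  41  36  75  76 109 195 208 237 242 244 243]
 [ 41  41  41  41  38  69  82  80  76  74  72 109 194 207]
 [ 42  43  42  41  38  69  84  86  83  83  82  81  77  73]
 [ 41  42  42  41  38  69  85  86  86  87  85  85  83  82]
 [ 42  41  40  41  39  71  85  87  85  86  86  86  86  85]
 [ 41  42  43  41  38  70  84  86  86  85  85  86  85  86]
 [ 39  39  37  40  39  70  85  87  86  86  85  85  85  85]
 [ 53  74  52  43  35  67  84  87  86  85  86  85  86  86]
 [106 177 132 114 100  80  83  87  87  86  85  86  86  85]
 [113 210 224 225 237 142  85  85  87  87  86  86  86  87]
 [162 213 218 220 225 110  42  67  81  84  84  85  88  87]
 [219 217 218 231 136  55  37  39  37  47  59  71  82  83]
 [173 204 213 234 115  43  41  42  41  42  39  38  38  49]
 [102  74  51  55  53  53  44  42  42  41  41  43  41  40]
 [234 180  93  63  58  52  43  40  41  42  42  41  41  44]
 [247 158  74  65  58  51  38  37  36  38  40  39  41  42]
 [155  79  66  67  55  56 105  91  85  65  50  39  33  34]
 [ 91  71  67  66  55  95 248 232 220 178 141 118 111  89]
 [ 69  75  68  66  52  89 239 245 245 247 248 250 252 229]
 [ 70  76  66  66  47 131 237 241 240 240 240 240 241 242]]
```

View pics/c4.png

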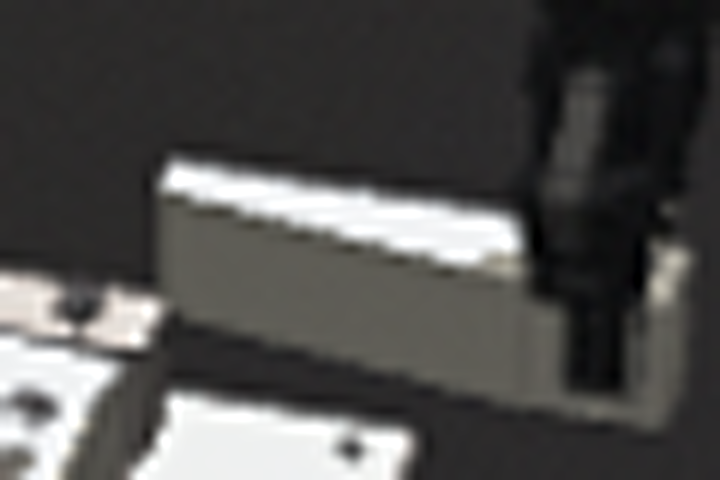

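```bash
python3 -m inch '[[0,0,0.03,0,0,0],[0,0,0.025,0,0,0],[0,0,0.005,0,0,0],[0,0,0,0,0,0],[0,0,0,0,0,0]]'; python3 -m inch '[[-0.01,0,0,0,0,0],[-0.01,0,0,0,0,0],[-0.008,0,0,0,0,0],[-0.007,0,0,0,0,0],[0,0,0,0,0,0],[0,0,0,0,0,0]]'; python3 - <<'E'
from h import *
grab("d")
a=[cv2.imread(f"pics/d_{n}.png") for n in("top","side")]
def c(i,u,v,w,h,s): return cv2.resize(i[v:v+h,u:u+w],None,fx=s,fy=s,interpolation=cv2.INTER_CUBIC)
cv2.imwrite("pics/d3.png",np.hstack([c(a[0],160,120,80,80,5),c(a[1],170,180,80,80,5)]))
s=read_state();print(s['tool_pos'],s['ft_force'])
E
```

```text
time: 6.7
tool_pos: [0.4484, 0.1133, 0.0312]
eef_rot: [[-0.997, -0.081, 0.001], [-0.081, 0.997, 0.0], [-0.001, -0.0, -1.0]]
ft_force: [0.2, 0.1, -0.8]
opening: 0.0232
time: 7.3
tool_pos: [0.4825, 0.1162, 0.0301]
eef_rot: [[-0.997, -0.081, -0.001], [-0.081, 0.997, -0.0], [0.001, -0.0, -1.0]]
ft_force: [0.6, 0.0, -2.3]
opening: 0.0231
[0.48221581 0.11621945 0.03015046] [-0.10589366  0.27080167 -0.97826985]
```

View pics/d3.png

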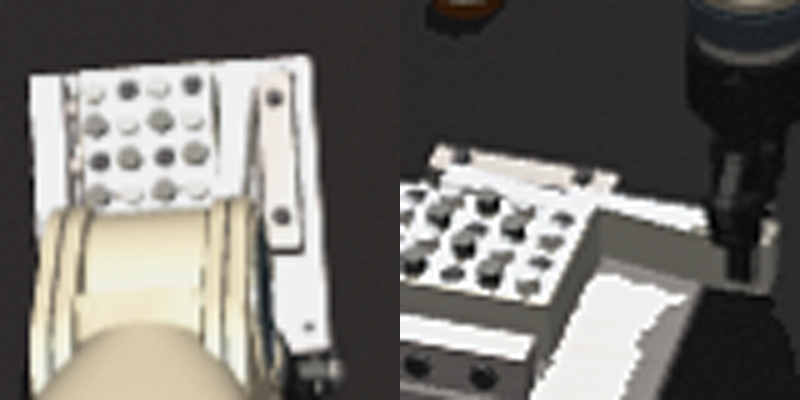

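```bash
python3 -m inch '[[0,0,0.001,0,0,0],[0,0,0.001,0,0,0],[0,0,0,0,0,0]]'; python3 -m inch '[[0,0,0.001,0,0,0],[0,0,0,0,0,0]]';python3 -m inch '[[0,0,0.0005,0,0,0],[0,0,0,0,0,0]]'
```

```text
time: 7.7
tool_pos: [0.4824, 0.1162, 0.0282]
eef_rot: [[-0.997, -0.081, -0.0], [-0.081, 0.997, -0.0], [0.0, -0.0, -1.0]]
ft_force: [-0.3, -0.2, -1.4]
opening: 0.0233
time: 7.9
tool_pos: [0.4825, 0.1162, 0.0272]
eef_rot: [[-0.997, -0.081, -0.0], [-0.081, 0.997, -0.0], [0.0, 0.0, -1.0]]
ft_force: [-0.1, 0.4, -1.4]
opening: 0.0231
time: 8.1
tool_pos: [0.4826, 0.1162, 0.0267]
eef_rot: [[-0.997, -0.081, -0.0], [-0.081, 0.997, -0.0], [0.0, 0.0, -1.0]]
ft_force: [1.3, -0.0, -2.2]
opening: 0.0231
```

```bash
for i in 1; do python3 -m inch '[[0,0,0.0005,0,0,0],[0,0,0,0,0,0]]' | grep -E "pos|force"; python3 -m inch '[[0,0,0.0005,0,0,0],[0,0,0,0,0,0]]'| grep -E "pos|force"; done
```

```text
tool_pos: [0.4827, 0.1162, 0.0263]
ft_force: [-0.6, 0.7, -0.8]
tool_pos: [0.4826, 0.1162, 0.0262]
ft_force: [-3.3, 0.8, 4.4]
```

```bash
python3 -m inch '[[0,-0.001,0,0,0,0],[0,0,0,0,0,0]]'| grep -E "pos|force"; python3 -m inch '[[0,-0.0005,0,0,0,0],[0,0,0,0,0,0]]'| grep -E "pos|force"
```

```text
tool_pos: [0.4829, 0.1155, 0.0261]
ft_force: [-1.7, 2.9, 5.7]
tool_pos: [0.483, 0.1151, 0.0262]
ft_force: [-1.0, 3.0, 5.1]
```

```bash
python3 -m inch '[[0,-0.0005,-0.0004,0,0,0],[0,0,0,0,0,0]]'| grep -E "pos|force"; python3 -m inch '[[0,-0.0005,0,0,0,0],[0,0,0,0,0,0]]'| grep -E "pos|force"; python3 -m inch '[[0,-0.0005,0,0,0,0],[0,0,0,0,0,0]]'| grep -E "pos|force"
```

```text
tool_pos: [0.4829, 0.1141, 0.0262]
ft_force: [-0.4, 0.2, 1.9]
tool_pos: [0.4829, 0.1137, 0.0262]
ft_force: [0.2, 0.7, 1.8]
tool_pos: [0.483, 0.1132, 0.0262]
ft_force: [0.9, 1.4, 1.5]
```

```bash
for i in 1; do python3 -m inch '[[0,-0.0005,0,0,0,0],[0,0,0,0,0,0]]'| grep -E "pos|force"; python3 -m inch '[[0,-0.0005,0,0,0,0],[0,0,0,0,0,0]]'| grep -E "pos|force"; done;  python3 -c "
from h import *
s=read_state();print(s['torque'],s['ft_force']);grab('e')
p,_=load('e','side');cv2.imwrite('pics/e1.png',cv2.resize(cv2.cvtColor(p[190:250,170:250],cv2.COLOR_RGB2BGR),None,fx=10,fy=10,interpolation=cv2.INTER_CUBIC))"
```

```text
tool_pos: [0.483, 0.1127, 0.0262]
ft_force: [-0.1, 1.6, 1.4]
tool_pos: [0.483, 0.1124, 0.0262]
ft_force: [0.9, 3.8, 2.4]
[ 0.69718438 -0.00090599  0.32612284] [0.86408376 3.81838745 2.35098441]
```

View pics/e1.png

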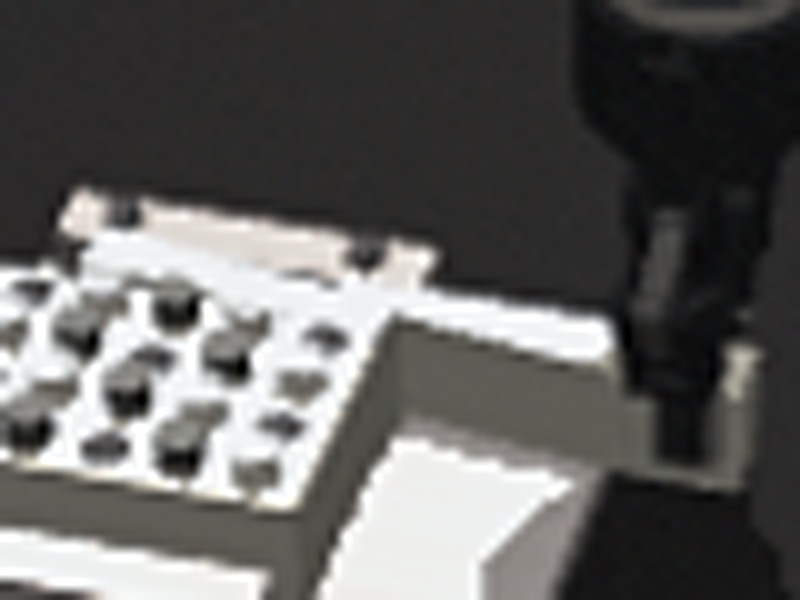

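```bash
for i in 1; do python3 -m inch '[[-0.003,0,0,0,0,0],[-0.003,0,0,0,0,0],[0,0,0,0,0,0]]'| grep -E "pos|force"; done
```

```text
tool_pos: [0.4875, 0.1127, 0.0262]
ft_force: [-6.4, 2.4, 10.0]
```

```bash
python3 -m inch '[[-0.003,0,0,0,0,0],[-0.003,0,0,0,0,0],[0,0,0,0,0,0]]'| grep -E "pos|force"
```

```text
tool_pos: [0.4936, 0.1132, 0.0262]
ft_force: [-6.5, 2.6, 9.0]
```

```bash
python3 -m inch '[[0,0,-0.0005,0,0,0],[0,0,0,0,0,0]]'| grep -E "pos|force";python3 -m inch '[[-0.003,0,0,0,0,0],[-0.003,0,0,0,0,0],[0,0,0,0,0,0]]'| grep -E "pos|force"
```

```text
tool_pos: [0.4939, 0.1132, 0.0263]
ft_force: [-3.5, 3.5, 1.7]
tool_pos: [0.5012, 0.1138, 0.0264]
ft_force: [-1.4, 3.9, -1.1]
```

```bash
python3 -m inch '[[-0.003,0,0,0,0,0],[-0.003,0,0,0,0,0],[0,0,0,0,0,0]]'| grep -E "pos|force"
```

```text
tool_pos: [0.5075, 0.1142, 0.0266]
ft_force: [0.3, 3.7, -1.4]
```

```bash
python3 -m inch '[[-0.003,0,0,0,0,0],[-0.003,0,0,0,0,0],[0,0,0,0,0,0]]'| grep -E "pos|force"
```

```text
tool_pos: [0.5135, 0.1147, 0.0267]
ft_force: [1.1, 3.1, -1.7]
```

```bash
python3 -m inch '[[-0.003,0,0,0,0,0],[-0.003,0,0,0,0,0],[0,0,0,0,0,0]]'| grep -E "pos|force"
```

```text
tool_pos: [0.5194, 0.1152, 0.0267]
ft_force: [-0.4, 4.7, -1.5]
```

```bash
python3 -m inch '[[-0.002,0,0,0,0,0],[-0.002,0,0,0,0,0],[0,0,0,0,0,0]]'| grep -E "pos|force"
```

```text
tool_pos: [0.5223, 0.1154, 0.0265]
ft_force: [-3.4, 2.7, -0.7]
```

```bash
python3 -m inch '[[-0.002,0,0,0,0,0],[-0.002,0,0,0,0,0],[0,0,0,0,0,0]]'| grep -E "pos|force"
```

```text
tool_pos: [0.5262, 0.1157, 0.0265]
ft_force: [-4.1, 2.3, -0.1]
```

```bash
python3 -m inch '[[0,0,0,0,0,0],[0,0,0,0,0,0],[0,0,0,0,0,0],[0,0,0,0,0,0]]' 60; python3 -m inch '[[0,0,-0.01,0,0,0],[0,0,-0.03,0,0,0],[0,0,-0.04,0,0,0],[0,0,0,0,0,0],[0.03,0,0,0,0,0],[0.03,0,0,0,0,0],[0,0,0,0,0,0],[0,0,0,0,0,0]]' 60; python3 -m inch '[[0,0,0,0,0,0],[0,0,0,0,0,0],[0,0,0,0,0,0],[0,0,0,0,0,0]]' 0; python3 -c "
from h import *
grab('f')
a=[cv2.imread(f'pics/f_{n}.png') for n in('top','side')]
def c(i,u,v,w,h,s): return cv2.resize(i[v:v+h,u:u+w],None,fx=s,fy=s,interpolation=cv2.INTER_CUBIC)
cv2.imwrite('pics/f3.png',np.hstack([c(a[0],160,120,80,80,5),c(a[1],170,180,80,80,5)]))"
```

```text
time: 13.0
tool_pos: [0.5271, 0.1156, 0.0268]
eef_rot: [[-0.997, -0.081, 0.001], [-0.081, 0.997, -0.0], [-0.001, -0.0, -1.0]]
ft_force: [0.0, 0.6, -0.6]
opening: 0.0511
time: 13.8
tool_pos: [0.4672, 0.111, 0.1074]
eef_rot: [[-0.997, -0.081, 0.002], [-0.081, 0.997, 0.0], [-0.002, -0.0, -1.0]]
ft_force: [0.1, -0.0, 0.6]
opening: 0.0513
time: 14.2
tool_pos: [0.4673, 0.1109, 0.1065]
eef_rot: [[-0.997, -0.081, -0.0], [-0.081, 0.997, -0.0], [0.0, 0.0, -1.0]]
ft_force: [1.0, -0.4, -0.1]
opening: -0.0
```

View pics/f3.png

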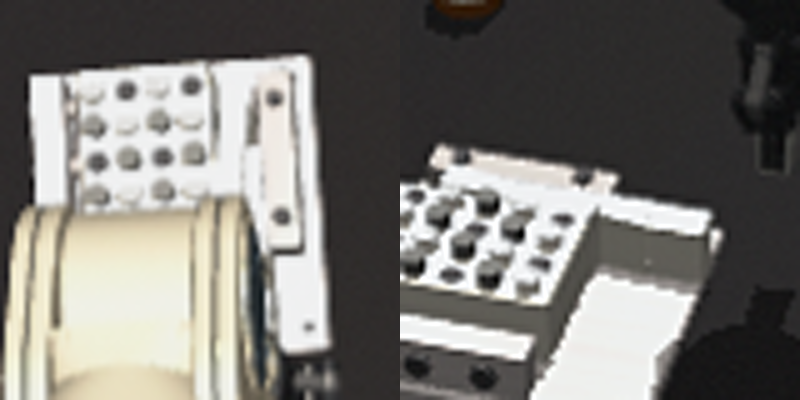

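```bash
python3 -m inch '[[0,0,0.04,0,0,0],[0,0,0.035,0,0,0],[0,0,0.010,0,0,0],[-0.01,0,0,0,0,0],[-0.01,0,0,0,0,0],[0,0,0,0,0,0],[0,0,0,0,0,0]]' 0; python3 -m inch '[[-0.003,0,0,0,0,0],[-0.003,0,0,0,0,0],[0,0,0,0,0,0]]'| grep -E "pos|force"
```

```text
time: 15.0
tool_pos: [0.488, 0.1126, 0.0227]
eef_rot: [[-0.997, -0.081, 0.002], [-0.081, 0.997, 0.0], [-0.002, -0.0, -1.0]]
ft_force: [-0.1, -0.4, -0.1]
opening: -0.0001
tool_pos: [0.4934, 0.1131, 0.022]
ft_force: [-0.4, 0.6, -0.6]
```

```bash
python3 -m inch '[[-0.002,0,0,0,0,0],[-0.002,0,0,0,0,0],[0,0,0,0,0,0]]'| grep -E "pos|force"
```

```text
tool_pos: [0.4972, 0.1134, 0.0217]
ft_force: [-0.9, 0.9, -0.0]
```

```bash
python3 -m inch '[[-0.002,0,0,0,0,0],[-0.002,0,0,0,0,0],[0,0,0,0,0,0]]'| grep -E "pos|force"
```

```text
tool_pos: [0.5002, 0.1136, 0.0215]
ft_force: [-3.6, 0.7, 3.1]
```

```bash
python3 -m inch '[[-0.002,0,0,0,0,0],[-0.002,0,0,0,0,0],[0,0,0,0,0,0]]'| grep -E "pos|force"
```

```text
tool_pos: [0.5043, 0.114, 0.0215]
ft_force: [-4.9, -1.4, 2.3]
```

```bash
python3 -m inch '[[-0.002,0,0,0,0,0],[-0.002,0,0,0,0,0],[0,0,0,0,0,0]]'| grep -E "pos|force"
```

```text
tool_pos: [0.5084, 0.1143, 0.0215]
ft_force: [-3.6, -0.5, 1.7]
```

```bash
python3 -m inch '[[-0.002,0,0,0,0,0],[-0.002,0,0,0,0,0],[0,0,0,0,0,0]]'| grep -E "pos|force"
```

```text
tool_pos: [0.5126, 0.1146, 0.0215]
ft_force: [-4.0, -1.1, 1.8]
```

```bash
python3 -m inch '[[-0.002,0,0,0,0,0],[-0.002,0,0,0,0,0],[0,0,0,0,0,0]]'| grep -E "pos|force"
```

```text
tool_pos: [0.5169, 0.1149, 0.0215]
ft_force: [-3.7, -0.9, -0.3]
```

```bash
python3 -m inch '[[-0.0015,0,0,0,0,0],[-0.0015,0,0,0,0,0],[0,0,0,0,0,0]]'| grep -E "pos|force"
```

```text
tool_pos: [0.5201, 0.1152, 0.0216]
ft_force: [-2.5, -0.6, -1.5]
```

```bash
python3 -m inch '[[-0.0015,0,0,0,0,0],[-0.0015,0,0,0,0,0],[0,0,0,0,0,0]]'| grep -E "pos|force"
```

```text
tool_pos: [0.5231, 0.1155, 0.0217]
ft_force: [-1.7, -1.1, -1.2]
```

```bash
python3 -m inch '[[-0.001,0,0,0,0,0],[-0.001,0,0,0,0,0],[0,0,0,0,0,0]]'| grep -E "pos|force"
```

```text
tool_pos: [0.525, 0.1156, 0.0217]
ft_force: [-3.2, -1.6, -0.5]
```

```bash
python3 -c "
from h import *
grab('g')
a=[cv2.imread(f'pics/g_{n}.png') for n in('top','side')]
def c(i,u,v,w,h,s): return cv2.resize(i[v:v+h,u:u+w],None,fx=s,fy=s,interpolation=cv2.INTER_CUBIC)
cv2.imwrite('pics/g3.png',np.hstack([c(a[0],160,120,80,80,5),c(a[1],170,180,80,80,5)]))"
```

```text
(no output)
```

View pics/g3.png

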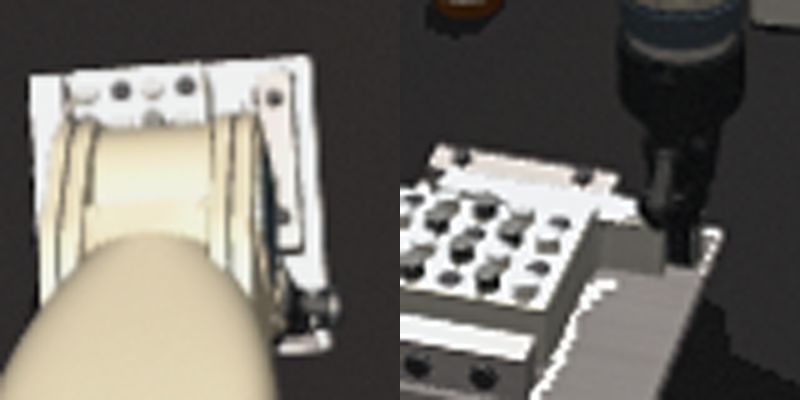

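Top view: the first tubes have moved from (93,88) to about (85,90) in the 5x crop. That puts the rack about 4 mm over, close to its stop, so I use finer steps now.

```bash
python3 -m inch '[[-0.001,0,0,0,0,0],[0,0,0,0,0,0]]'| grep -E "pos|force"
```

```text
tool_pos: [0.5259, 0.1157, 0.0217]
ft_force: [-3.5, -2.7, -1.0]
```

```bash
python3 -m inch '[[-0.001,0,0,0,0,0],[0,0,0,0,0,0]]'| grep -E "pos|force"
```

```text
tool_pos: [0.5269, 0.1158, 0.0217]
ft_force: [-3.1, -1.8, -0.2]
```

```bash
python3 -m inch '[[-0.001,0,0,0,0,0],[0,0,0,0,0,0]]'| grep -E "pos|force"
```

```text
tool_pos: [0.5279, 0.1159, 0.0217]
ft_force: [-1.5, -1.5, -1.0]
```

```bash
python3 -m inch '[[-0.001,0,0,0,0,0],[0,0,0,0,0,0]]'| grep -E "pos|force"
```

```text
tool_pos: [0.5286, 0.1159, 0.0216]
ft_force: [-4.0, -3.0, -0.9]
```

```bash
python3 -m inch '[[-0.0005,0,0,0,0,0],[0,0,0,0,0,0]]'| grep -E "pos|force"
```

```text
tool_pos: [0.5285, 0.1159, 0.0216]
ft_force: [-6.2, -3.0, 0.2]
```

```bash
python3 -m inch '[[-0.0005,0,0,0,0,0],[0,0,0,0,0,0]]'| grep -E "pos|force"
```

```text
tool_pos: [0.5286, 0.1159, 0.0216]
ft_force: [-8.8, -3.8, 3.2]
```

```bash
python3 -m inch '[[-0.0005,0,0,0,0,0],[0,0,0,0,0,0]]'| grep -E "pos|force"
```

```text
tool_pos: [0.5286, 0.1159, 0.0215]
ft_force: [-11.2, -3.0, 4.0]
```

```bash
python3 -m inch '[[-0.0005,0,0,0,0,0],[0,0,0,0,0,0]]'| grep -E "pos|force"
```

```text
tool_pos: [0.5287, 0.1159, 0.0216]
ft_force: [-12.9, -3.6, 7.5]
```

```bash
python3 -m inch '[[-0.0005,0,0,0,0,0],[-0.0005,0,0,0,0,0],[0,0,0,0,0,0]]'| grep -E "pos|force"
```

```text
tool_pos: [0.5288, 0.1159, 0.0215]
ft_force: [-15.9, -4.2, 9.9]
```

```bash
python3 -m inch '[[-0.0005,0,0,0,0,0],[-0.0003,0,0,0,0,0],[0,0,0,0,0,0]]'| grep -E "pos|force"
```

```text
tool_pos: [0.5289, 0.1159, 0.0216]
ft_force: [-19.9, -4.9, 12.9]
```

```bash
python3 -m inch '[[-0.0005,0,0,0,0,0],[0,0,0,0,0,0]]'| grep -E "pos|force"; python3 -m inch '[[0.002,0,0,0,0,0],[0.003,0,0,0,0,0],[0.005,0,0,0,0,0],[0.02,0,0,0,0,0],[0.03,0,0,0,0,0],[0.02,0,-0.03,0,0,0],[0,0,-0.05,0,0,0],[0,0,-0.05,0,0,0],[0,0,0,0,0,0],[0,0,0,0,0,0]]'
```

```text
tool_pos: [0.529, 0.116, 0.0215]
ft_force: [-21.6, -4.4, 14.4]
time: 21.5
tool_pos: [0.4544, 0.11, 0.1531]
eef_rot: [[-0.997, -0.081, 0.004], [-0.081, 0.997, 0.001], [-0.004, 0.0, -1.0]]
ft_force: [-0.5, 0.8, -1.1]
opening: -0.0002
```

```bash
python3 -m inch '[[0,-0.03,-0.03,0,0,0],[0,-0.045,-0.03,0,0,0],[0,-0.045,0,0,0,0],[0,-0.045,0,0,0,0],[0,-0.045,0,0,0,0],[0,-0.045,0,0,0,0],[0,-0.045,0,0,0,0],[0,0,0,0,0,0],[0,0,0,0,0,0]]'|grep -E "pos|time"; python3 - <<'E'
from h import *
np.set_printoptions(precision=4,suppress=True)
grab('i')
a=[cv2.imread(f'pics/i_{n}.png') for n in('top','side')]
def c(i,u,v,w,h,s): return cv2.resize(i[v:v+h,u:u+w],None,fx=s,fy=s,interpolation=cv2.INTER_CUBIC)
cv2.imwrite('pics/i3.png',np.hstack([c(a[0],160,120,80,80,5),c(a[1],170,180,80,80,5)]))
p,d=load('i','top');g=p.min(2).astype(float); g0=load('a','top')[0].min(2).astype(float)
A=g0[134:168,180:204];B=g[134:168,160:212]
r=cv2.matchTemplate(B.astype(np.float32),A.astype(np.float32),cv2.TM_CCOEFF_NORMED);_,m,_,l=cv2.minMaxLoc(r);print(m,l,r[l[1],l[0]-2:l[0]+3])
E
```

```text
time: 22.4
tool_pos: [0.477, -0.1865, 0.2077]
0.8863418102264404 (18, 0) [0.197  0.4984 0.8863 0.8495 0.4169]
```

View pics/i3.png

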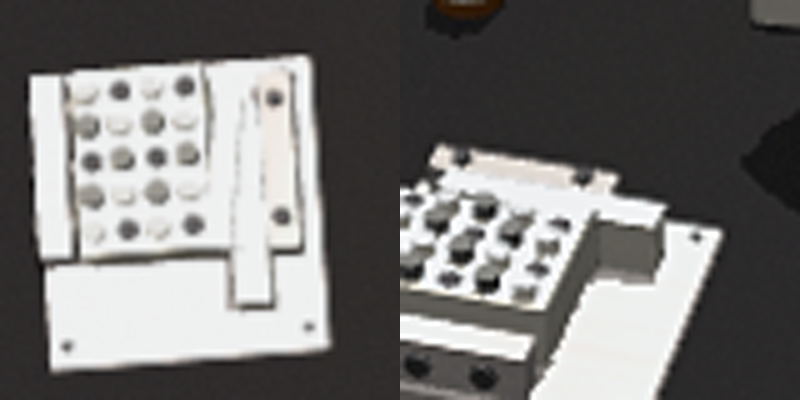

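View pics/i_top.png

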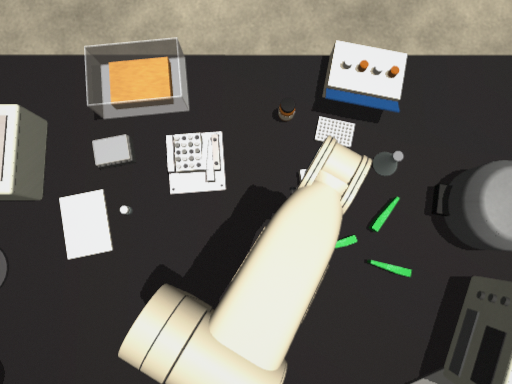

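Top view: the wedge lies in the slot against the bar, with its back end at about crop (250,305). The rack has moved about 1.6 px, which is about 5 mm. The other things are where they were, and I can hand in.

```bash
python3 -c "
from rig import *
print(read_state()['ft_force']);print(close_job())"
```

```text
[-0.6981424   0.53698875  0.05302167]
the job is handed in; nothing more can be done
None
```

The wedge is in the slot, flat on the tray with its flat side against the fence bar, and it is driven to the stop. I handed the job in at about 22.5 s; no verdict was reported.

**What I did:** I gripped the wedge by its head and set its thin end in the slot. I slid it along the bar until the rack resisted, then let go and pushed the thick end with the shut fingers. The push read about 2 to 5 N on the way. Then the wedge stopped and I raised the force in small steps to about 22 N (readings taken at the end of each move), and backed off.

**Last checks:**
- **Rack:** the top view shows it moved about 1.6 px, roughly 5 mm, which matches the hard stop.
- **Wedge:** it stayed in place after release, lying flat along the bar in both views.
- **Robot:** it was clear of everything, with force readings under 1 N.
- **Other things:** they looked unmoved in the last top view. The arm hid most of the spacer bar and one green look-alike there, but it stayed well above the spacer bar throughout.

**What disagreed:** the push on the way was a little below the stated 4 to 10 N. At the final push the wrist also read about 14 N upward, which I took as friction of the fingers on the wedge.

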